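# Return mixed-up stoppers to their reagent bottles

## Robot

A 7-joint arm with a two-finger parallel gripper is mounted at the origin on a cart in front of the work surface, level with it; the furniture and walls round the work are solid. World frame = base frame: x ahead of the robot, y to its left, z up, the work surface at z = 0. Lengths are in m, angles in degrees, forces in N, time in s.
With the tool pointing down it reaches from about 0.425 to 0.825 m from the base axis. Payload 3.6 kg.
Tool frame: the origin (TCP) lies at the very end of the fingers, on their centre line; the grasp point (between the pads) lies 19 mm behind it; z points along the fingers, y is the line along which they close (so a half turn about z gives the same grasp; the last joint's range is limited). The gripper opens to 93 mm and grips with 3 to 60 N. Pads are 15 mm wide; open, the fingers measure 128 mm over their backs; the gripper's body (75 mm by 188 mm) begins 65 mm behind the grasp point.
Start: joints at [-78.467, 35.231, -0.722, 81.555, 0.464, 63.22, -2.315], TCP at [0.147, 0.633, 0.219] pointing down, gripper open.
Joint ranges: [-178.69, 178.69], [-17.37, 117.87], [-77.05, 75.6], [15.02, 138.74], [-78.02, 258.01], [0.78, 113.62], [-162.83, 162.83]. Speed limits (degrees/s): [159.86, 159.86, 180, 180, 180, 180, 180].

## Interface

Orientations are given as [roll, pitch, yaw] about the fixed x, y, z axes, in that order (R = Rz(yaw) Ry(pitch) Rx(roll)).
In Python, from station import ctrl gives the robot as it stands.
- The arm moves only by the shell command python3 -m inch 'ROWS' [FORCE]. ROWS is JSON, a list of rows, each an object with "turn": the turn, a rotation vector about the tool's x, y, z in rad, a list of three; "travel": the shift along the tool's x, y, z in m, a list of three; "hand": the opening, from 0 (shut) to 1 (fully open). A call has exactly 5 rows; each row shifts and turns the commanded pose from where the row before left it, along the tool's axes as they then stand; what a row does not reach is not made up. A row lasts 1/8 s, in which the tool goes at most 62.5 mm and 10.7 degrees, less where a joint would pass 70% of its speed; a pose out of reach is approached as far as the arm can. A call is refused whole if a number of a shift passes 0.0625 or a number of a turn 0.188, either way. A call with a gripper value outside its range is refused whole. The fingers move at their own pace and stop on an object; FORCE is the grip in N (left out, the last holds). Time passes only in rows, so rows that do not move let the fingers close, or fill a call up. It gives the time, the measured TCP pose, the force, the opening and the grip force at its end, in the units of the state.
- ctrl.get_state(): the state, without advancing time (a new reading comes with each control period).
- ctrl.get_image(name): name is "scene" or "side" or "wrist"; returns a dict with "image" (420x560x3 uint8, blue, green, red), "fx", "fy", "cx", "cy" (pixels), "origin" and "rotation" of the camera in the world. Camera axes: x right, y up, looking along -z (the intrinsics and any distortion apply to the point x, -y, -z); pixel columns grow to the right and rows downward; lengths in m; the calibration is good to about 2 mm. A picture is of the moment at which its call begins. There is no depth.
- ctrl.close_job(): hands the job in; it is judged then, once.
The state is a dict: "time": time; "joint_positions": joint angles; "joint_vel": joint speeds; "effort": joint torques, N m; "ee_pos": TCP position; "tcp_rot": TCP orientation; "contact_force": force on the tool from outside, world axes, zero at the start; "moment": the same for the moment, N m; "grip_width": finger opening in m; "finger_force": force on a finger pad.
Only numpy, scipy, OpenCV 4.12 (cv2) and the standard library are available. Lean on these libraries where they do the work, as an engineer would, in place of code of your own. Each camera call takes 0.05 s, during which the arm holds its last target. There are 200 camera calls.

## Task

The stoppers of the four amber reagent bottles have been mixed up. Put each stopper back, fully seated, in the bottle whose shoulder sleeve has its colour; so as not to contaminate them, set a stopper aside only in the empty red tray in front, never on the bench. Leave the bottles and the conical flask standing where they are.

Things in the scene. Friction and masses are not known exactly. Their poses are not given: they have to be found in the camera images.
- stopper_blue: blue plastic bottle stopper, loose, 54 mm tall: tapered plug 26 mm long (19 mm across at its tip, 32 mm at its top), flange 42 mm across and 4 mm thick, then a ribbed round knob to grip, 31 mm across and 24 mm tall (30 to 54 mm up). Origin: centre of the plug's tip (underside); z up through the knob. It can stand on its plug. At the start it sits in one of the four bottles.
- stopper_green: green plastic bottle stopper, loose, 54 mm tall: tapered plug 26 mm long (19 mm across at its tip, 32 mm at its top), flange 42 mm across and 4 mm thick, then a ribbed round knob to grip, 31 mm across and 24 mm tall (30 to 54 mm up). Origin: centre of the plug's tip (underside); z up through the knob. It can stand on its plug. At the start it sits in one of the four bottles.
- stopper_yellow: yellow plastic bottle stopper, loose, 54 mm tall: tapered plug 26 mm long (19 mm across at its tip, 32 mm at its top), flange 42 mm across and 4 mm thick, then a ribbed round knob to grip, 31 mm across and 24 mm tall (30 to 54 mm up). Origin: centre of the plug's tip (underside); z up through the knob. It can stand on its plug. At the start it sits in one of the four bottles.
- stopper_pink: pink plastic bottle stopper, loose, 54 mm tall: tapered plug 26 mm long (19 mm across at its tip, 32 mm at its top), flange 42 mm across and 4 mm thick, then a ribbed round knob to grip, 31 mm across and 24 mm tall (30 to 54 mm up). Origin: centre of the plug's tip (underside); z up through the knob. It can stand on its plug. At the start it sits in one of the four bottles.
- bottle_blue: amber glass bottle, loose, 0.45 kg, with a blue sleeve on its shoulder and a blank white label band; body 72 mm across, lip 49 mm, mouth 36 mm and 32 mm deep, 110 mm tall. Origin: centre of its underside; z up. Stoppers lift out and drop in without force; a seated one's flange rests on the lip, its origin 84 mm above the bottle's.
- bottle_green: amber glass bottle, loose, 0.45 kg, with a green sleeve on its shoulder and a blank white label band; body 72 mm across, lip 49 mm, mouth 36 mm and 32 mm deep, 110 mm tall. Origin: centre of its underside; z up. Stoppers lift out and drop in without force; a seated one's flange rests on the lip, its origin 84 mm above the bottle's.
- bottle_yellow: amber glass bottle, loose, 0.45 kg, with a yellow sleeve on its shoulder and a blank white label band; body 72 mm across, lip 49 mm, mouth 36 mm and 32 mm deep, 110 mm tall. Origin: centre of its underside; z up. Stoppers lift out and drop in without force; a seated one's flange rests on the lip, its origin 84 mm above the bottle's.
- bottle_pink: amber glass bottle, loose, 0.45 kg, with a pink sleeve on its shoulder and a blank white label band; body 72 mm across, lip 49 mm, mouth 36 mm and 32 mm deep, 110 mm tall. Origin: centre of its underside; z up. Stoppers lift out and drop in without force; a seated one's flange rests on the lip, its origin 84 mm above the bottle's.
- tray: shallow red plastic tray, fixed, 111 mm (its x) by 161 mm (its y, the long side), sides 38 mm tall, inner floor about 84 by 130 mm and 2 mm above the bench; the clean place for a stopper that has to be set aside. Origin: centre of its underside. Empty at the start.
- flask: empty 100 ml conical glass flask standing loose among the bottles, 64 mm across at the foot, 100 mm tall; not part of the job. Origin: centre of its underside.

How it is judged:
By the outcome, as a careful person would: the job done as asked, in the order asked, and still so for the second after the job is handed in, with the robot touching nothing.
It also fails if it takes over 115 s, if anything falls off the work surface, if the arm or the gripper's body presses on something with over 40 N, if the wrist force passes 120 N, or if a joint passes its speed limit or range.

## Working session

There is one attempt and no reset: what is moved stays moved. The work goes in short steps, Python scripts to look and compute and a shell command to move; the robot and the scene stay as the last step left them, time stands still between calls to the robot, and variables do not carry over. Pictures are saved under pics/ and viewed, at most 14 in all, crops included, and the job is handed in when it is done.

```bash
ls; mkdir -p pics
python3 - <<'E'
from station import ctrl
import cv2,numpy as np
s=ctrl.get_state();print(s)
for n in("scene","side"):
    d=ctrl.get_image(n);cv2.imwrite(f"pics/{n}0.png",d["image"]);print(n,{k:v for k,v in d.items() if k!="image"})
E
```

```text
pics
{'time': 0.0, 'joint_positions': array([-78.46727078,  35.28800664,  -0.72488008,  81.63973144,
         0.46601708,  63.21998041,  -2.3166567 ]), 'joint_vel': array([ 0.00736013, -0.03160836,  0.10012801,  0.06171882,  0.06764947,
        0.02203903,  0.0874913 ]), 'effort': array([ 7.63415801e-05, -4.58933365e+01,  2.09171874e-01, -1.65739417e+01,
       -6.09962060e-02,  2.05558178e-02,  2.28563695e-04]), 'ee_pos': array([0.14658652, 0.63244784, 0.21750438]), 'tcp_rot': array([-1.79855208e+02,  2.60937952e-03,  1.66953348e+02]), 'contact_force': array([ 0.23348005, -0.00107304, -0.53130387]), 'moment': array([ 0.00956922, -0.01547173,  0.00453765]), 'finger_force': 0.0, 'grip_width': 0.0933552693467584}
scene {'fx': 521.5784774114829, 'fy': 521.5784774114829, 'cx': 283.85265945058865, 'cy': 213.3991392133583, 'origin': array([-0.15804062, -0.78215689,  0.6731541 ]), 'rotation': array([ 61.81036992,   0.43727407, -40.7160059 ])}
side {'fx': 512.614617683156, 'fy': 512.614617683156, 'cx': 286.0694719879783, 'cy': 207.9708066147856, 'origin': array([0.51200852, 1.04537739, 0.48259335]), 'rotation': array([  67.38111929,    1.05838246, -178.13143456])}
```

View pics/scene0.png

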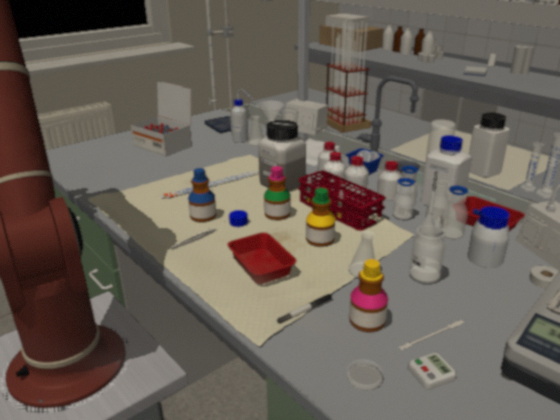

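View pics/side0.png

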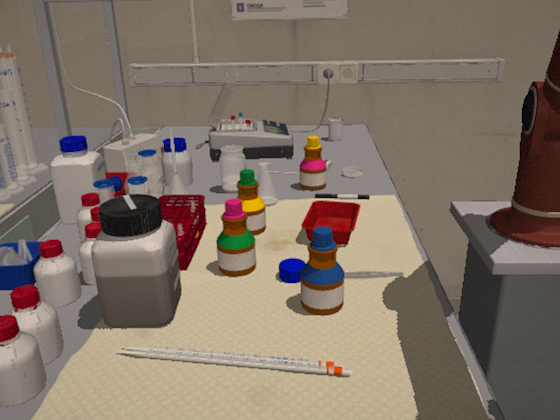

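The green bottle holds the pink stopper, yellow holds green and pink holds yellow, while blue already appears right. That is a 3-cycle. Scene knobs are near pixels (277,175), (321,197), (372,268) and (200,176). Next I'll enlarge crops to read pixels.

Run:
```python
import cv2
a=cv2.imread("pics/scene0.png")[155:335,170:420];cv2.imwrite("pics/sc_c.png",cv2.resize(a,None,fx=3.2,fy=3.2,interpolation=cv2.INTER_CUBIC))
a=cv2.imread("pics/side0.png")[130:320,205:375];cv2.imwrite("pics/si_c.png",cv2.resize(a,None,fx=3,fy=3,interpolation=cv2.INTER_CUBIC))
```

```text
(no output)
```

View pics/sc_c.png

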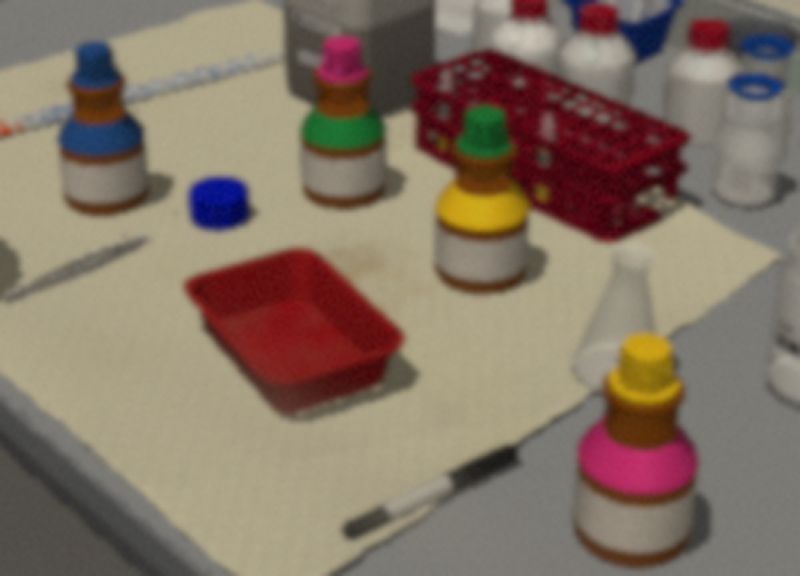

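View pics/si_c.png

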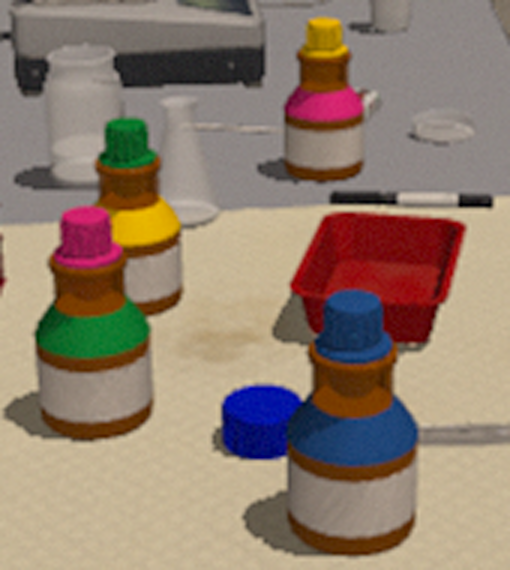

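Both crops agree: blue is seated in blue, and the other three form a cycle. Scene-crop knob centres are blue (96,64), pink (343,58), green (487,129) and yellow (648,364). In the side crop they are (353,319), (86,231), (126,141) and (324,35).

```bash
cat > h.py <<'E'
import numpy as np
from scipy.spatial.transform import Rotation as Ro
def ray(d,u,v):
    return Ro.from_euler('xyz',d["rotation"],degrees=True).apply([(u-d["cx"])/d["fx"],-(v-d["cy"])/d["fy"],-1])
def tri(obs):
    A=np.zeros((3,3));b=np.zeros(3)
    for d,u,v in obs:
        r=ray(d,u,v);r/=np.linalg.norm(r);P=np.eye(3)-np.outer(r,r);A+=P;b+=P@d["origin"]
    x=np.linalg.solve(A,b)
    return x,[np.linalg.norm(np.cross(x-d["origin"],ray(d,u,v)/np.linalg.norm(ray(d,u,v)))) for d,u,v in obs]
def plane(d,u,v,z):
    r=ray(d,u,v);return d["origin"]+r*(z-d["origin"][2])/r[2]
S=dict(fx=521.5784774114829,fy=521.5784774114829,cx=283.85265945058865,cy=213.3991392133583,origin=np.array([-0.15804062,-0.78215689,0.6731541]),rotation=[61.81036992,0.43727407,-40.7160059])
D=dict(fx=512.614617683156,fy=512.614617683156,cx=286.0694719879783,cy=207.9708066147856,origin=np.array([0.51200852,1.04537739,0.48259335]),rotation=[67.38111929,1.05838246,-178.13143456])
def sc(u,v):return S,170+(u+.5)/3.2-.5,155+(v+.5)/3.2-.5
def si(u,v):return D,205+(u+.5)/3-.5,130+(v+.5)/3-.5
E
python3 - <<'E'
from h import *
np.set_printoptions(precision=4,suppress=True)
for n,a,b in(("blue",(96,64),(353,319)),("pink",(343,58),(86.5,231)),("green",(487,129),(126,141)),("yellow",(648,364),(324.5,35))):print(n,*tri([sc(*a),si(*b)]))
for c in((188,287),(308,250),(402,338),(288,405)):print(plane(*sc(*c),.038))
for c in((325,213),(465,220),(293,288)):print(plane(*si(*c),.038))
for c in((617,255),):print("flask top",plane(*sc(630,248),.1),plane(*si(180,102),.1))
E
```

```text
blue [0.4838 0.3041 0.124 ] [np.float64(0.0010517937448562044), np.float64(0.0010517937448560415)]
pink [0.6423 0.1808 0.1241] [np.float64(0.001498336714995667), np.float64(0.0014983367149957523)]
green [0.6369 0.0087 0.1234] [np.float64(0.00020136566764623876), np.float64(0.00020136566764658245)]
yellow [ 0.4908 -0.2743  0.1227] [np.float64(0.00023734945306329284), np.float64(0.00023734945306323895)]
[0.4155 0.0893 0.038 ]
[0.5144 0.073  0.038 ]
[ 0.4873 -0.0635  0.038 ]
[ 0.3793 -0.0733  0.038 ]
[ 0.4937 -0.0645  0.038 ]
[ 0.387  -0.0487  0.038 ]
[0.518 0.075 0.038]
flask top [ 0.6145 -0.1534  0.1   ] [ 0.6108 -0.1556  0.1   ]
```

```bash
cat > to.py <<'E'
import sys
from h import *
from station import ctrl
s=ctrl.get_state();R=Ro.from_euler('xyz',s["tcp_rot"],degrees=True);t=np.array([float(a) for a in sys.argv[1:4]])
print("t",round(s["time"],2),"tcp",s["ee_pos"].round(4),"rot",s["tcp_rot"].round(1),"F",s["contact_force"].round(1),"w",round(s["grip_width"],4),"f",round(s["finger_force"],1),"tool shift mm",(R.inv().apply(t-s["ee_pos"])*1e3).round(1))
E
python3 - <<'E'
from h import *
p=plane(S,280,187,0);print("jar foot",p)
for u in(260,303):print(plane(S,u,165,0.05))
r=ray(S,282,125);print("jar top z at jar",[(x,(S["origin"]+r*(x-S["origin"][0])/r[0]).round(3)) for x in(.72,.76,.8)])
E
python3 to.py .6423 .1808 .215
```

```text
jar foot [0.75866763 0.30871089 0.        ]
[0.74674451 0.38840244 0.05      ]
[0.84490612 0.30078476 0.05      ]
jar top z at jar [(0.72, array([0.72 , 0.251, 0.218])), (0.76, array([0.76 , 0.298, 0.197])), (0.8, array([0.8  , 0.345, 0.176]))]
t 0.1 tcp [0.1466 0.6325 0.2176] rot [-179.9    0.   167. ] F [0.7 1.  0.6] w 0.0931 f 0.0 tool shift mm [-584.9 -328.2    3.4]
```

```bash
python3 -m inch '[{"turn":[0,0,0],"travel":[-0.039,-0.022,0],"hand":1},{"turn":[0,0,0],"travel":[-0.039,-0.022,0],"hand":1},{"turn":[0,0,0],"travel":[-0.039,-0.022,0],"hand":1},{"turn":[0,0,0],"travel":[-0.039,-0.022,0],"hand":1},{"turn":[0,0,0],"travel":[-0.039,-0.022,0],"hand":1}]' 15
python3 -m inch '[{"turn":[0,0,0],"travel":[-0.039,-0.022,0],"hand":1},{"turn":[0,0,0],"travel":[-0.039,-0.022,0],"hand":1},{"turn":[0,0,0],"travel":[-0.039,-0.022,0],"hand":1},{"turn":[0,0,0],"travel":[-0.039,-0.022,0],"hand":1},{"turn":[0,0,0],"travel":[-0.039,-0.022,0],"hand":1}]'
python3 to.py .6423 .1808 .215
python3 - <<'E'
from station import ctrl
import cv2
d=ctrl.get_image("wrist");cv2.imwrite("pics/w1.png",d["image"]);print({k:v for k,v in d.items() if k!="image"})
E
```

```text
time: 0.72
ee_pos: [0.3127, 0.4806, 0.2182]
tcp_rot: [-179.9, -0.0, 167.0]
contact_force: [-0.6, 0.2, -0.3]
grip_width: 0.093
finger_force: 0.0
time: 1.35
ee_pos: [0.4777, 0.3296, 0.2182]
tcp_rot: [-180.0, -0.0, 167.0]
contact_force: [1.3, 1.6, -0.1]
grip_width: 0.0931
finger_force: 0.0
t 1.35 tcp [0.4777 0.3296 0.2182] rot [-180.   -0.  167.] F [ 1.3  1.6 -0.1] w 0.0931 f 0.0 tool shift mm [-193.9 -107.8    3.2]
{'fx': 338.45678460291566, 'fy': 338.45678460291566, 'cx': 279.448812990186, 'cy': 214.21766970095783, 'origin': array([0.40963941, 0.34584577, 0.38535709]), 'rotation': array([-14.45542386,  -0.09315263,  76.96568669])}
```

View pics/w1.png

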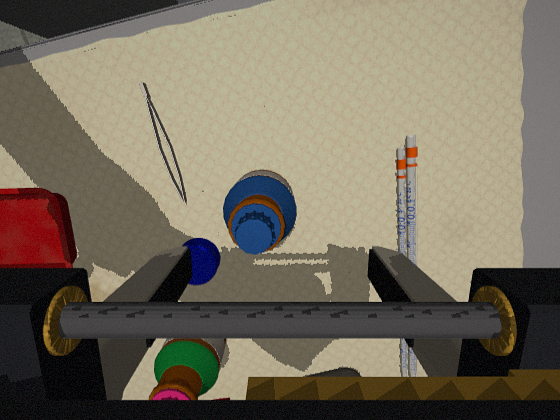

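The wrist view shows the blue knob's top centred near (255,234); the green bottle with the pink stopper is at the lower left (175,395). I'll use the blue knob to cross-check the calibration, then go on to pink.

```bash
python3 - <<'E'
from h import *
W=dict(fx=338.4568,fy=338.4568,cx=279.4488,cy=214.2177,origin=np.array([0.40963941,0.34584577,0.38535709]),rotation=[-14.45542386,-0.09315263,76.96568669])
print(plane(W,255,234,.138), tri([(W,255,234),(*sc(96,45),),(*si(353,298),)]))
E
python3 -m inch '[{"turn":[0,0,0],"travel":[-0.039,-0.022,0],"hand":1},{"turn":[0,0,0],"travel":[-0.039,-0.022,0],"hand":1},{"turn":[0,0,0],"travel":[-0.02,-0.011,0],"hand":1},{"turn":[0,0,0],"travel":[0,0,0],"hand":1},{"turn":[0,0,0],"travel":[0,0,0],"hand":1}]'
python3 to.py .6423 .1808 .215
python3 - <<'E'
from station import ctrl
import cv2
d=ctrl.get_image("wrist");cv2.imwrite("pics/w2.png",d["image"]);print({k:v for k,v in d.items() if k!="image"})
E
```

```text
[0.48286959 0.31007815 0.138     ] (array([0.48484106, 0.3086477 , 0.13821648]), [np.float64(0.002383805317993354), np.float64(0.0019399757261032813), np.float64(0.0008533197928397402)])
time: 2.02
ee_pos: [0.5583, 0.2575, 0.2184]
tcp_rot: [179.9, -0.1, 167.1]
contact_force: [0.5, 0.2, 0.8]
grip_width: 0.0929
finger_force: 0.0
t 2.02 tcp [0.5583 0.2575 0.2184] rot [ 1.799e+02 -1.000e-01  1.671e+02] F [0.5 0.2 0.8] w 0.0929 f 0.0 tool shift mm [-99.  -56.1   3.1]
{'fx': 338.45678460291566, 'fy': 338.45678460291566, 'cx': 279.448812990186, 'cy': 214.21766970095783, 'origin': array([0.49037145, 0.27321167, 0.38567344]), 'rotation': array([-14.36702709,  -0.19630316,  77.14084952])}
```

View pics/w2.png

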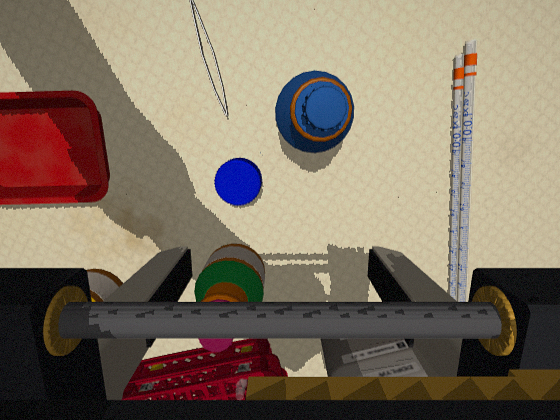

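Pink's knob at (217,345) is hidden by the gripper bar. The blue top is at (325,108). I'll hover above pink and look once before descending.

```bash
python3 -m inch '[{"turn":[0,0,0],"travel":[-0.033,-0.0185,0],"hand":1},{"turn":[0,0,0],"travel":[-0.033,-0.0185,0],"hand":1},{"turn":[0,0,0],"travel":[-0.033,-0.0185,0],"hand":1},{"turn":[0,0,0],"travel":[0,0,0.03],"hand":1},{"turn":[0,0,0],"travel":[0,0,0],"hand":1}]'
python3 to.py .6423 .1808 .117
python3 - <<'E'
from station import ctrl
from h import *
import cv2
W=dict(fx=338.4568,fy=338.4568,cx=279.4488,cy=214.2177,origin=np.array([0.49037145,0.27321167,0.38567344]),rotation=[-14.36702709,-.19630316,77.14084952])
print(plane(W,325,108,.138))
d=ctrl.get_image("wrist");cv2.imwrite("pics/w3.png",d["image"]);print({k:v for k,v in d.items() if k!="image"})
E
```

```text
time: 2.7
ee_pos: [0.6413, 0.1802, 0.1862]
tcp_rot: [-179.9, -0.4, 167.1]
contact_force: [-0.3, 0.5, -0.1]
grip_width: 0.0928
finger_force: 0.0
t 2.7 tcp [0.6413 0.1802 0.1862] rot [-179.9   -0.4  167.1] F [-0.3  0.5 -0.1] w 0.0928 f 0.0 tool shift mm [-1.3  0.9 69.2]
[0.48475324 0.30804774 0.138     ]
{'fx': 338.45678460291566, 'fy': 338.45678460291566, 'cx': 279.448812990186, 'cy': 214.21766970095783, 'origin': array([0.57416481, 0.19628105, 0.35371853]), 'rotation': array([-1.41336628e+01, -3.02362759e-02,  7.70969621e+01])}
```

View pics/w3.png

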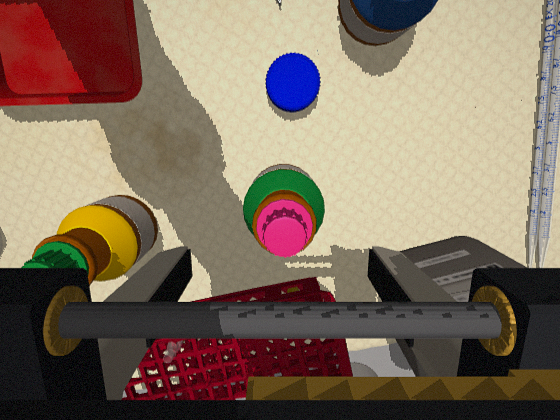

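The pink knob's top is at (285,237), centred between the fingers; the yellow bottle's green knob is at the lower left (60,258).

Run:
```python
from h import *
W=dict(fx=338.4568,fy=338.4568,cx=279.4488,cy=214.2177,origin=np.array([0.57416481,0.19628105,0.35371853]),rotation=[-14.1336628,-.0302,77.09696])
print(plane(W,285,237,.138),"via triangulation",tri([(W,285,237),sc(343,40),si(86.5,213)]))
```

```text
[0.64327834 0.18437237 0.138     ] via triangulation (array([0.64291433, 0.18369957, 0.13793209]), [np.float64(0.0007678897689574522), np.float64(0.0006781498045522718), np.float64(0.0008004919327039838)])
```

```bash
python3 -m inch '[{"turn":[0,0,0],"travel":[-0.001,0.0035,0.02],"hand":0.7},{"turn":[0,0,0],"travel":[0,0,0.025],"hand":0.7},{"turn":[0,0,0],"travel":[0,0,0.0165],"hand":0.7},{"turn":[0,0,0],"travel":[0,0,0.007],"hand":0.7},{"turn":[0,0,0],"travel":[0,0,0],"hand":0.7}]' 15
python3 to.py .643 .1835 .117
python3 -m inch '[{"turn":[0,0,0],"travel":[0,0,0],"hand":0.2},{"turn":[0,0,0],"travel":[0,0,0],"hand":0.2},{"turn":[0,0,0],"travel":[0,0,0],"hand":0.2},{"turn":[0,0,0],"travel":[0,0,0],"hand":0.2},{"turn":[0,0,0],"travel":[0,0,0],"hand":0.2}]'
python3 - <<'E'
from h import *
print(tri([sc(487,110),si(126,123)]),tri([sc(648,342),si(324.5,21)]))
E
```

```text
time: 3.38
ee_pos: [0.6458, 0.1822, 0.1204]
tcp_rot: [180.0, 0.0, 167.0]
contact_force: [0.4, -0.4, 0.2]
grip_width: 0.0655
finger_force: 0.0
t 3.38 tcp [0.6458 0.1822 0.1204] rot [180.   0. 167.] F [ 0.4 -0.4  0.2] w 0.0655 f 0.0 tool shift mm [3.  0.6 3.4]
time: 4.0
ee_pos: [0.6458, 0.1819, 0.1203]
tcp_rot: [180.0, 0.0, 166.9]
contact_force: [0.3, 0.3, 1.5]
grip_width: 0.0292
finger_force: 15.0
(array([0.63664361, 0.00982601, 0.13795307]), [np.float64(0.0006808430770261569), np.float64(0.0006808430770263047)]) (array([ 0.4911922 , -0.27218086,  0.13627744]), [np.float64(0.0002938530536480159), np.float64(0.0002938530536480334)])
```

```bash
python3 -m inch '[{"turn":[0,0,0],"travel":[0,0,-0.01],"hand":0.2},{"turn":[0,0,0],"travel":[0,0,-0.025],"hand":0.2},{"turn":[0,0,0],"travel":[0,0,-0.03],"hand":0.2},{"turn":[0,0,0],"travel":[0.01,-0.0142,-0.01],"hand":0.2},{"turn":[0,0,0],"travel":[0.02,-0.0284,0],"hand":0.2}]'
python3 -m inch '[{"turn":[0,0,0],"travel":[0.026,-0.0365,0],"hand":0.2},{"turn":[0,0,0],"travel":[0.026,-0.0365,0],"hand":0.2},{"turn":[0,0,0],"travel":[0.026,-0.0365,0],"hand":0.2},{"turn":[0,0,0],"travel":[0.026,-0.0365,0],"hand":0.2},{"turn":[0,0,0],"travel":[0.017,-0.024,0],"hand":0.2}]'
python3 to.py .4505 .009 .038
python3 - <<'E'
from station import ctrl
from h import *
import cv2
d=ctrl.get_image("wrist");cv2.imwrite("pics/w4.png",d["image"]);print({k:v for k,v in d.items() if k!="image"})
E
```

```text
time: 4.62
ee_pos: [0.6078, 0.1482, 0.1968]
tcp_rot: [179.9, 0.2, 167.1]
contact_force: [0.1, 0.1, -0.4]
grip_width: 0.0292
finger_force: 15.0
time: 5.25
ee_pos: [0.4491, 0.0073, 0.1959]
tcp_rot: [-180.0, 0.0, 166.9]
contact_force: [0.1, 0.4, 0.3]
grip_width: 0.0297
finger_force: 15.0
t 5.25 tcp [0.4491 0.0073 0.1959] rot [-180.     0.   166.9] F [0.1 0.4 0.3] w 0.0297 f 15.0 tool shift mm [ -0.8   2.1 157.9]
{'fx': 338.45678460291566, 'fy': 338.45678460291566, 'cx': 279.448812990186, 'cy': 214.21766970095783, 'origin': array([0.38093261, 0.0236354 , 0.36295106]), 'rotation': array([-14.52356921,  -0.10979546,  76.86511509])}
```

View pics/w4.png

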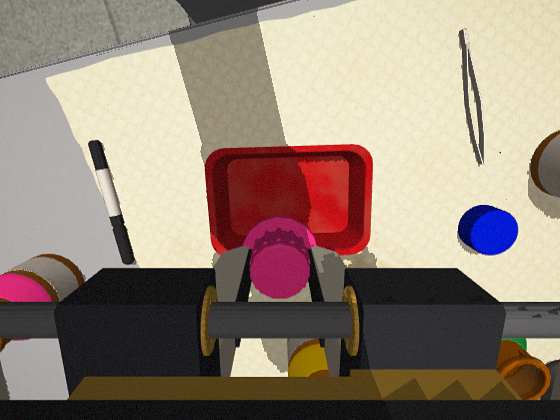

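Pink is held upright. The tray rim is at columns 207–372 and rows 148–253, so its centre is (289,200).

```bash
python3 - <<'E'
from h import *
W=dict(fx=338.4568,fy=338.4568,cx=279.4488,cy=214.2177,origin=np.array([0.38093261,0.0236354,0.36295106]),rotation=[-14.5236,-.1098,76.8651])
print(plane(W,289.5,200,.038),plane(W,289,197,.002))
E
python3 -m inch '[{"turn":[0,0,0],"travel":[0,0.001,0.03],"hand":0.2},{"turn":[0,0,0],"travel":[0,0.001,0.045],"hand":0.2},{"turn":[0,0,0],"travel":[0,0,0.04],"hand":0.2},{"turn":[0,0,0],"travel":[0,0,0.02],"hand":0.2},{"turn":[0,0,0],"travel":[0,0,0],"hand":0.2}]'
python3 to.py .4505 .009 .038
```

```text
[0.45126514 0.01798971 0.038     ] [0.45568118 0.01756816 0.002     ]
time: 5.92
ee_pos: [0.4509, 0.0111, 0.0594]
tcp_rot: [-180.0, -0.1, 167.0]
contact_force: [-0.2, 0.7, -0.3]
grip_width: 0.0295
finger_force: 15.0
t 5.92 tcp [0.4509 0.0111 0.0594] rot [-1.80e+02 -1.00e-01  1.67e+02] F [-0.2  0.7 -0.3] w 0.0295 f 15.0 tool shift mm [-0.1 -2.1 21.4]
```

Tray centre is about (0.453, 0.013), so it is well inside. I'll lower gently until contact and release.

```bash
python3 -m inch '[{"turn":[0,0,0],"travel":[0,0,0.01],"hand":0.2},{"turn":[0,0,0],"travel":[0,0,0.006],"hand":0.2},{"turn":[0,0,0],"travel":[0,0,0.003],"hand":0.2},{"turn":[0,0,0],"travel":[0,0,0.002],"hand":0.2},{"turn":[0,0,0],"travel":[0,0,0],"hand":0.2}]'
```

```text
time: 6.55
ee_pos: [0.4511, 0.0108, 0.0392]
tcp_rot: [-180.0, 0.0, 167.0]
contact_force: [0.0, 1.1, -0.7]
grip_width: 0.0292
finger_force: 15.0
```

```bash
python3 -m inch '[{"turn":[0,0,0],"travel":[0,0,0.001],"hand":0.2},{"turn":[0,0,0],"travel":[0,0,0.001],"hand":0.2},{"turn":[0,0,0],"travel":[0,0,0.001],"hand":0.2},{"turn":[0,0,0],"travel":[0,0,0],"hand":0.2},{"turn":[0,0,0],"travel":[0,0,0],"hand":0.2}]'
```

```text
time: 7.18
ee_pos: [0.4519, 0.0107, 0.0382]
tcp_rot: [180.0, 0.1, 166.9]
contact_force: [-2.1, 0.7, 17.1]
grip_width: 0.0291
finger_force: 15.0
```

```bash
python3 -m inch '[{"turn":[0,0,0],"travel":[0,0,-0.002],"hand":0.2},{"turn":[0,0,0],"travel":[0,0,0],"hand":0.6},{"turn":[0,0,0],"travel":[0,0,0],"hand":0.6},{"turn":[0,0,0],"travel":[0,0,0],"hand":0.6},{"turn":[0,0,0],"travel":[0,0,-0.01],"hand":0.6}]'
python3 -m inch '[{"turn":[0,0,0],"travel":[0,0,-0.03],"hand":0.7},{"turn":[0,0,0],"travel":[0,0,-0.045],"hand":0.7},{"turn":[0,0,0],"travel":[0,0,-0.045],"hand":0.7},{"turn":[0,0,0],"travel":[-0.02,0.005,-0.02],"hand":0.7},{"turn":[0,0,0],"travel":[-0.03,0.006,0],"hand":0.7}]'
python3 -m inch '[{"turn":[0,0,0],"travel":[-0.04,0.009,0],"hand":0.7},{"turn":[0,0,0],"travel":[-0.04,0.009,0],"hand":0.7},{"turn":[0,0,0],"travel":[-0.04,0.009,0],"hand":0.7},{"turn":[0,0,0],"travel":[-0.011,0.003,0],"hand":0.7},{"turn":[0,0,0],"travel":[0,0,0],"hand":0.7}]'
python3 to.py .6366 .0098 .117
python3 - <<'E'
from station import ctrl
from h import *
import cv2
d=ctrl.get_image("wrist");cv2.imwrite("pics/w5.png",d["image"]);print({k:v for k,v in d.items() if k!="image"})
E
```

```text
time: 7.8
ee_pos: [0.4504, 0.0108, 0.0479]
tcp_rot: [-180.0, -0.1, 167.0]
contact_force: [0.4, -0.7, -0.1]
grip_width: 0.0554
finger_force: 0.0
time: 8.43
ee_pos: [0.5034, 0.0104, 0.1911]
tcp_rot: [179.9, 0.3, 167.0]
contact_force: [-0.6, 0.3, -0.5]
grip_width: 0.0654
finger_force: 0.0
time: 9.05
ee_pos: [0.636, 0.01, 0.1879]
tcp_rot: [-180.0, -0.1, 167.0]
contact_force: [-0.1, 0.1, 0.8]
grip_width: 0.0648
finger_force: 0.0
t 9.05 tcp [0.636  0.01   0.1879] rot [-1.80e+02 -1.00e-01  1.67e+02] F [-0.1  0.1  0.8] w 0.0648 f 0.0 tool shift mm [-0.8  0.  70.9]
{'fx': 338.45678460291566, 'fy': 338.45678460291566, 'cx': 279.448812990186, 'cy': 214.21766970095783, 'origin': array([0.56804228, 0.02612431, 0.35509116]), 'rotation': array([-14.40837127,  -0.11053486,  76.96309115])}
```

View pics/w5.png

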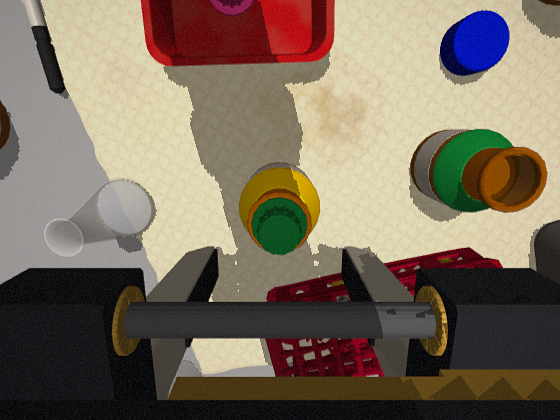

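The pink stopper stands in the tray. The green knob's top is at (279,233) and the green bottle's open mouth is centred at (513,180).

Run:
```python
from h import *
W=dict(fx=338.4568,fy=338.4568,cx=279.4488,cy=214.2177,origin=np.array([0.56804228,0.02612431,0.35509116]),rotation=[-14.40837,-.1105,76.9631])
print(plane(W,279,233,.138),tri([(W,279,233),sc(487,110),si(126,123)]),"mouth",plane(W,513,180,.11))
```

```text
[0.63509679 0.01071833 0.138     ] (array([0.63615757, 0.01024337, 0.13786241]), [np.float64(0.0010693762459055177), np.float64(0.001225882703012351), np.float64(0.0002919694196646078)]) mouth [0.64290403 0.18420945 0.11      ]
```

```bash
python3 -m inch '[{"turn":[0,0,0],"travel":[0,0,0.025],"hand":0.7},{"turn":[0,0,0],"travel":[0,0,0.025],"hand":0.7},{"turn":[0,0,0],"travel":[0,0,0.014],"hand":0.7},{"turn":[0,0,0],"travel":[0,0,0.005],"hand":0.7},{"turn":[0,0,0],"travel":[0,0,0],"hand":0.7}]' 15
python3 -m inch '[{"turn":[0,0,0],"travel":[0,0,0],"hand":0.2},{"turn":[0,0,0],"travel":[0,0,0],"hand":0.2},{"turn":[0,0,0],"travel":[0,0,0],"hand":0.2},{"turn":[0,0,0],"travel":[0,0,0],"hand":0.2},{"turn":[0,0,0],"travel":[0,0,0],"hand":0.2}]'
python3 to.py .6366 .0105 .119
```

```text
time: 9.72
ee_pos: [0.6367, 0.0099, 0.1196]
tcp_rot: [180.0, 0.0, 167.0]
contact_force: [0.7, -0.1, -0.7]
grip_width: 0.0649
finger_force: 0.0
time: 10.35
ee_pos: [0.6367, 0.0098, 0.1193]
tcp_rot: [-180.0, 0.0, 166.9]
contact_force: [0.6, -0.6, 1.3]
grip_width: 0.0289
finger_force: 15.0
t 10.35 tcp [0.6367 0.0098 0.1193] rot [-180.     0.   166.9] F [ 0.6 -0.6  1.3] w 0.0289 f 15.0 tool shift mm [0.3 0.6 0.3]
```

```bash
python3 -m inch '[{"turn":[0,0,0],"travel":[0,0,-0.01],"hand":0.2},{"turn":[0,0,0],"travel":[0,0,-0.025],"hand":0.2},{"turn":[0,0,0],"travel":[0,0,-0.03],"hand":0.2},{"turn":[0,0,0],"travel":[0.003,0.016,-0.005],"hand":0.2},{"turn":[0,0,0],"travel":[0.006,0.031,0],"hand":0.2}]'
python3 -m inch '[{"turn":[0,0,0],"travel":[0.008,0.04,0],"hand":0.2},{"turn":[0,0,0],"travel":[0.008,0.04,0],"hand":0.2},{"turn":[0,0,0],"travel":[0.006,0.03,0],"hand":0.2},{"turn":[0,0,0],"travel":[0.002,0.014,0],"hand":0.2},{"turn":[0,0,0],"travel":[0,0,0],"hand":0.2}]'
python3 to.py .643 .184 .119
```

```text
time: 10.98
ee_pos: [0.6386, 0.0575, 0.1894]
tcp_rot: [-180.0, 0.0, 166.8]
contact_force: [0.9, 0.4, -1.1]
grip_width: 0.0292
finger_force: 15.0
time: 11.6
ee_pos: [0.6425, 0.1853, 0.1883]
tcp_rot: [-180.0, -0.1, 167.1]
contact_force: [0.1, -0.6, -0.0]
grip_width: 0.0294
finger_force: 15.0
t 11.6 tcp [0.6425 0.1853 0.1883] rot [-1.800e+02 -1.000e-01  1.671e+02] F [ 0.1 -0.6 -0. ] w 0.0294 f 15.0 tool shift mm [-0.9 -1.1 69.3]
```

```bash
python3 -m inch '[{"turn":[0,0,0],"travel":[-0.001,-0.001,0.02],"hand":0.2},{"turn":[0,0,0],"travel":[0,0,0.02],"hand":0.2},{"turn":[0,0,0],"travel":[0,0,0.014],"hand":0.2},{"turn":[0,0,0],"travel":[0,0,0.008],"hand":0.2},{"turn":[0,0,0],"travel":[0,0,0],"hand":0.2}]'
python3 -m inch '[{"turn":[0,0,0],"travel":[0,0,0.003],"hand":0.2},{"turn":[0,0,0],"travel":[0,0,0.002],"hand":0.2},{"turn":[0,0,0],"travel":[0,0,0.001],"hand":0.2},{"turn":[0,0,0],"travel":[0,0,0],"hand":0.2},{"turn":[0,0,0],"travel":[0,0,0],"hand":0.2}]'
```

```text
time: 12.22
ee_pos: [0.6438, 0.1821, 0.1268]
tcp_rot: [-180.0, -0.0, 166.9]
contact_force: [-1.0, 0.1, 0.4]
grip_width: 0.0295
finger_force: 15.0
time: 12.85
ee_pos: [0.644, 0.1827, 0.1213]
tcp_rot: [180.0, 0.0, 167.0]
contact_force: [-0.2, 0.2, -0.9]
grip_width: 0.0291
finger_force: 15.0
```

Going smoothly and within 2 mm of seated. I'll lower 1.5 mm more, release, rise and head for yellow.

```bash
python3 -m inch '[{"turn":[0,0,0],"travel":[0,0,0.0015],"hand":0.2},{"turn":[0,0,0],"travel":[0,0,0],"hand":0.2},{"turn":[0,0,0],"travel":[0,0,0],"hand":0.6},{"turn":[0,0,0],"travel":[0,0,0],"hand":0.7},{"turn":[0,0,0],"travel":[0,0,0],"hand":0.7}]'
python3 -m inch '[{"turn":[0,0,0],"travel":[0,0,-0.01],"hand":0.7},{"turn":[0,0,0],"travel":[0,0,-0.02],"hand":0.7},{"turn":[0,0,0],"travel":[0,0,-0.04],"hand":0.7},{"turn":[0,0,0],"travel":[0,0,-0.025],"hand":0.7},{"turn":[0,0,0],"travel":[0,0,0],"hand":0.7}]'
python3 to.py .491 -.272 .21
python3 - <<'E'
from station import ctrl
from h import *
import cv2
d=ctrl.get_image("wrist");cv2.imwrite("pics/w6.png",d["image"]);print({k:v for k,v in d.items() if k!="image"})
E
```

```text
time: 13.48
ee_pos: [0.6439, 0.1827, 0.1197]
tcp_rot: [180.0, 0.0, 167.0]
contact_force: [-0.1, -0.2, 0.8]
grip_width: 0.0546
finger_force: 0.0
time: 14.1
ee_pos: [0.6455, 0.1831, 0.2178]
tcp_rot: [179.8, 0.3, 166.9]
contact_force: [0.1, 0.3, -0.0]
grip_width: 0.065
finger_force: 0.0
t 14.1 tcp [0.6455 0.1831 0.2178] rot [179.8   0.3 166.9] F [ 0.1  0.3 -0. ] w 0.065 f 0.0 tool shift mm [  47.7 -478.3    6. ]
{'fx': 338.45678460291566, 'fy': 338.45678460291566, 'cx': 279.448812990186, 'cy': 214.21766970095783, 'origin': array([0.57628112, 0.1989919 , 0.38451851]), 'rotation': array([-14.81116653,  -0.31143441,  76.95531992])}
```

View pics/w6.png

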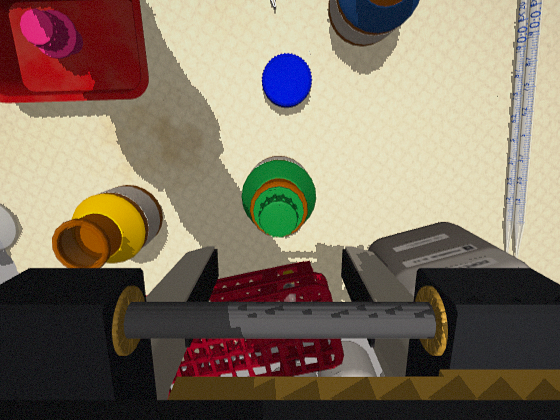

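Green is seated in green at (280,212), and the yellow bottle's mouth is at (82,244). Next is the yellow stopper.

```bash
python3 -m inch '[{"turn":[0,0,0],"travel":[0.004,-0.04,0],"hand":0.7},{"turn":[0,0,0],"travel":[0.004,-0.045,0],"hand":0.7},{"turn":[0,0,0],"travel":[0.005,-0.045,0],"hand":0.7},{"turn":[0,0,0],"travel":[0.005,-0.045,0],"hand":0.7},{"turn":[0,0,0],"travel":[0.005,-0.045,0],"hand":0.7}]'
python3 -m inch '[{"turn":[0,0,0],"travel":[0.005,-0.045,0],"hand":0.7},{"turn":[0,0,0],"travel":[0.005,-0.045,0],"hand":0.7},{"turn":[0,0,0],"travel":[0.005,-0.045,0],"hand":0.7},{"turn":[0,0,0],"travel":[0.005,-0.045,0],"hand":0.7},{"turn":[0,0,0],"travel":[0.005,-0.045,0],"hand":0.7}]'
python3 -m inch '[{"turn":[0,0,0],"travel":[0,-0.033,0.015],"hand":0.7},{"turn":[0,0,0],"travel":[0,0,0.01],"hand":0.7},{"turn":[0,0,0],"travel":[0,0,0],"hand":0.7},{"turn":[0,0,0],"travel":[0,0,0],"hand":0.7},{"turn":[0,0,0],"travel":[0,0,0],"hand":0.7}]'
python3 to.py .491 -.272 .119
python3 - <<'E'
from station import ctrl
from h import *
import cv2
W=dict(fx=338.4568,fy=338.4568,cx=279.4488,cy=214.2177,origin=np.array([0.57628112,0.1989919,0.38451851]),rotation=[-14.81116653,-.3114,76.9553])
print("mouth",plane(W,82,244,.11))
d=ctrl.get_image("wrist");cv2.imwrite("pics/w7.png",d["image"]);print({k:v for k,v in d.items() if k!="image"})
E
```

```text
time: 14.78
ee_pos: [0.5701, -0.0278, 0.213]
tcp_rot: [-179.9, -0.2, 167.0]
contact_force: [-0.7, 0.2, 0.3]
grip_width: 0.0648
finger_force: 0.0
time: 15.4
ee_pos: [0.4951, -0.2408, 0.2131]
tcp_rot: [180.0, -0.2, 167.0]
contact_force: [0.2, -0.6, 0.1]
grip_width: 0.0652
finger_force: 0.0
time: 16.02
ee_pos: [0.49, -0.2709, 0.1901]
tcp_rot: [180.0, 0.1, 167.1]
contact_force: [-0.2, 0.5, 0.2]
grip_width: 0.0648
finger_force: 0.0
t 16.02 tcp [ 0.49   -0.2709  0.1901] rot [1.800e+02 1.000e-01 1.671e+02] F [-0.2  0.5  0.2] w 0.0648 f 0.0 tool shift mm [-1.1 -0.9 71.1]
mouth [0.63463589 0.01348946 0.11      ]
{'fx': 338.45678460291566, 'fy': 338.45678460291566, 'cx': 279.448812990186, 'cy': 214.21766970095783, 'origin': array([ 0.42163133, -0.25492244,  0.35708952]), 'rotation': array([-14.54192825,  -0.14834648,  77.08900395])}
```

View pics/w7.png

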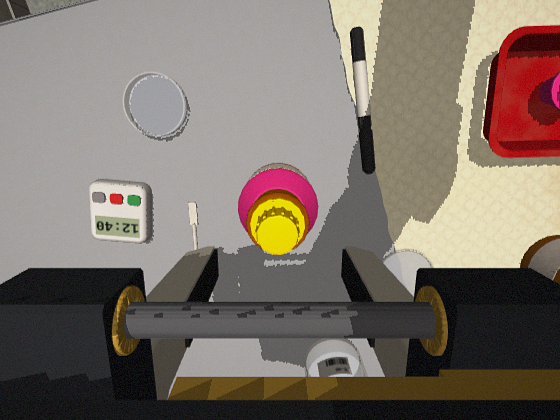

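The yellow knob's top is at (278,234), the same centred place as green was, so I'll descend and grip.

```bash
python3 -m inch '[{"turn":[0,0,0],"travel":[0,0,0.025],"hand":0.7},{"turn":[0,0,0],"travel":[0,0,0.025],"hand":0.7},{"turn":[0,0,0],"travel":[0,0,0.014],"hand":0.7},{"turn":[0,0,0],"travel":[0,0,0.006],"hand":0.7},{"turn":[0,0,0],"travel":[0,0,0],"hand":0.7}]' 15
python3 -m inch '[{"turn":[0,0,0],"travel":[0,0,0],"hand":0.2},{"turn":[0,0,0],"travel":[0,0,0],"hand":0.2},{"turn":[0,0,0],"travel":[0,0,0],"hand":0.2},{"turn":[0,0,0],"travel":[0,0,0],"hand":0.2},{"turn":[0,0,0],"travel":[0,0,0],"hand":0.2}]'
python3 to.py .6363 .0115 .119
```

```text
time: 16.7
ee_pos: [0.4894, -0.2722, 0.1198]
tcp_rot: [-180.0, 0.0, 167.0]
contact_force: [0.3, 0.9, -1.5]
grip_width: 0.0654
finger_force: 0.0
time: 17.32
ee_pos: [0.4893, -0.2722, 0.1198]
tcp_rot: [-180.0, 0.0, 166.9]
contact_force: [-0.7, 0.8, 1.0]
grip_width: 0.0291
finger_force: 15.0
t 17.32 tcp [ 0.4893 -0.2722  0.1198] rot [-180.     0.   166.9] F [-0.7  0.8  1. ] w 0.0291 f 15.0 tool shift mm [-79.2 309.6   0.8]
```

```bash
python3 -m inch '[{"turn":[0,0,0],"travel":[0,0,-0.01],"hand":0.2},{"turn":[0,0,0],"travel":[0,0,-0.025],"hand":0.2},{"turn":[0,0,0],"travel":[0,0,-0.03],"hand":0.2},{"turn":[0,0,0],"travel":[-0.004,0.015,-0.008],"hand":0.2},{"turn":[0,0,0],"travel":[-0.008,0.03,0],"hand":0.2}]'
python3 -m inch '[{"turn":[0,0,0],"travel":[-0.01,0.04,0],"hand":0.2},{"turn":[0,0,0],"travel":[-0.01,0.04,0],"hand":0.2},{"turn":[0,0,0],"travel":[-0.01,0.04,0],"hand":0.2},{"turn":[0,0,0],"travel":[-0.01,0.04,0],"hand":0.2},{"turn":[0,0,0],"travel":[-0.01,0.04,0],"hand":0.2}]'
python3 -m inch '[{"turn":[0,0,0],"travel":[-0.01,0.035,0],"hand":0.2},{"turn":[0,0,0],"travel":[-0.006,0.022,0],"hand":0.2},{"turn":[0,0,0],"travel":[-0.001,0.007,0],"hand":0.2},{"turn":[0,0,0],"travel":[0,0,0],"hand":0.2},{"turn":[0,0,0],"travel":[0,0,0],"hand":0.2}]'
python3 to.py .6363 .011 .119
```

```text
time: 17.95
ee_pos: [0.5113, -0.2311, 0.1933]
tcp_rot: [-180.0, 0.1, 166.8]
contact_force: [0.8, 0.1, -0.9]
grip_width: 0.0296
finger_force: 15.0
time: 18.58
ee_pos: [0.605, -0.0444, 0.1918]
tcp_rot: [180.0, -0.1, 167.0]
contact_force: [0.4, -0.2, -0.6]
grip_width: 0.0289
finger_force: 15.0
time: 19.2
ee_pos: [0.6354, 0.0088, 0.1927]
tcp_rot: [-179.9, -0.0, 166.8]
contact_force: [-0.5, -0.0, -0.7]
grip_width: 0.0293
finger_force: 15.0
t 19.2 tcp [0.6354 0.0088 0.1927] rot [-179.9   -0.   166.8] F [-0.5 -0.  -0.7] w 0.0293 f 15.0 tool shift mm [-0.4  2.4 73.7]
```

```bash
python3 -m inch '[{"turn":[0,0,0],"travel":[0,0.002,0.022],"hand":0.2},{"turn":[0,0,0],"travel":[0,0,0.022],"hand":0.2},{"turn":[0,0,0],"travel":[0,0,0.014],"hand":0.2},{"turn":[0,0,0],"travel":[0,0,0.008],"hand":0.2},{"turn":[0,0,0],"travel":[0,0,0],"hand":0.2}]'
python3 -m inch '[{"turn":[0,0,0],"travel":[0,0,0.003],"hand":0.2},{"turn":[0,0,0],"travel":[0,0,0.002],"hand":0.2},{"turn":[0,0,0],"travel":[0,0,0.001],"hand":0.2},{"turn":[0,0,0],"travel":[0,0,0],"hand":0.2},{"turn":[0,0,0],"travel":[0,0,0],"hand":0.2}]'
```

```text
time: 19.82
ee_pos: [0.6358, 0.0121, 0.1263]
tcp_rot: [-179.9, -0.1, 166.9]
contact_force: [-0.7, -0.6, -1.0]
grip_width: 0.0297
finger_force: 15.0
time: 20.45
ee_pos: [0.6367, 0.0121, 0.122]
tcp_rot: [-179.9, 0.1, 166.9]
contact_force: [-1.8, -2.3, 4.2]
grip_width: 0.0295
finger_force: 15.0
```

```bash
python3 -m inch '[{"turn":[0,0,0],"travel":[0.0005,-0.0015,0.001],"hand":0.2},{"turn":[0,0,0],"travel":[0,0,0.001],"hand":0.2},{"turn":[0,0,0],"travel":[0,0,0],"hand":0.2},{"turn":[0,0,0],"travel":[0,0,0],"hand":0.2},{"turn":[0,0,0],"travel":[0,0,0],"hand":0.2}]'
```

```text
time: 21.08
ee_pos: [0.6366, 0.0116, 0.1218]
tcp_rot: [180.0, 0.2, 166.9]
contact_force: [-4.3, -0.9, 11.4]
grip_width: 0.0291
finger_force: 15.0
```

```bash
python3 -m inch '[{"turn":[0,0,0],"travel":[0.001,0,-0.001],"hand":0.2},{"turn":[0,0,0],"travel":[0,0,0],"hand":0.2},{"turn":[0,0,0],"travel":[0,0,0],"hand":0.6},{"turn":[0,0,0],"travel":[0,0,0],"hand":0.7},{"turn":[0,0,0],"travel":[0,0,0],"hand":0.7}]'
python3 -m inch '[{"turn":[0,0,0],"travel":[0,0,-0.01],"hand":0.7},{"turn":[0,0,0],"travel":[0,0,-0.02],"hand":0.7},{"turn":[0,0,0],"travel":[0,0,-0.04],"hand":0.7},{"turn":[0,0,0],"travel":[0,0,-0.005],"hand":0.7},{"turn":[0,0,0],"travel":[0,0,0],"hand":0.7}]'
python3 to.py .453 .012 .2
python3 - <<'E'
from station import ctrl
from h import *
import cv2
d=ctrl.get_image("wrist");cv2.imwrite("pics/w8.png",d["image"]);print({k:v for k,v in d.items() if k!="image"})
E
```

```text
time: 21.7
ee_pos: [0.6345, 0.0124, 0.1192]
tcp_rot: [180.0, -0.0, 167.0]
contact_force: [0.2, 0.3, 0.2]
grip_width: 0.0544
finger_force: 0.0
time: 22.32
ee_pos: [0.6345, 0.0119, 0.1949]
tcp_rot: [180.0, 0.0, 167.0]
contact_force: [-0.0, 0.0, -1.1]
grip_width: 0.0648
finger_force: 0.0
t 22.32 tcp [0.6345 0.0119 0.1949] rot [180.   0. 167.] F [-0.   0.  -1.1] w 0.0648 f 0.0 tool shift mm [176.8 -40.9  -5.2]
{'fx': 338.45678460291566, 'fy': 338.45678460291566, 'cx': 279.448812990186, 'cy': 214.21766970095783, 'origin': array([0.56624777, 0.02811599, 0.36192493]), 'rotation': array([-14.51756413,  -0.14176348,  76.9611079 ])}
```

View pics/w8.png

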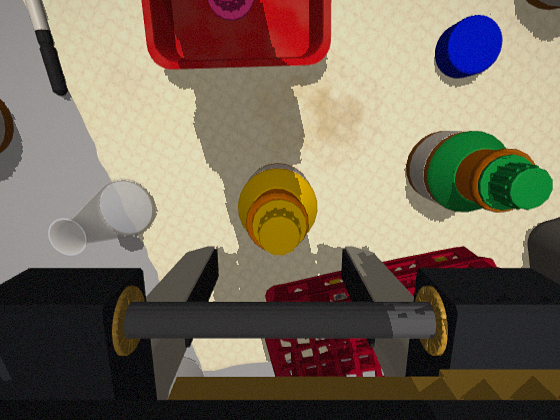

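Yellow sits upright in the yellow bottle, knob at (279,233). Back to the tray for pink, where I also check its position from the earlier wrist picture (knob at (36,27)).

```bash
python3 - <<'E'
from h import *
W=dict(fx=338.4568,fy=338.4568,cx=279.4488,cy=214.2177,origin=np.array([0.57628112,0.1989919,0.38451851]),rotation=[-14.81116653,-.3114,76.9553])
print("pink",plane(W,36,27,.056))
E
python3 -m inch '[{"turn":[0,0,0],"travel":[0.03,-0.007,0],"hand":0.7},{"turn":[0,0,0],"travel":[0.04,-0.009,0],"hand":0.7},{"turn":[0,0,0],"travel":[0.04,-0.009,0],"hand":0.7},{"turn":[0,0,0],"travel":[0.04,-0.009,0],"hand":0.7},{"turn":[0,0,0],"travel":[0.028,-0.007,0],"hand":0.65}]'
python3 -m inch '[{"turn":[0,0,0],"travel":[0,0,0.03],"hand":0.65},{"turn":[0,0,0],"travel":[0,0,0.04],"hand":0.65},{"turn":[0,0,0],"travel":[0,0,0.03],"hand":0.65},{"turn":[0,0,0],"travel":[0,0,0.01],"hand":0.65},{"turn":[0,0,0],"travel":[0,0,0],"hand":0.65}]'
python3 to.py .451 .011 .0385
```

```text
pink [0.4483903  0.01233716 0.056     ]
time: 23.0
ee_pos: [0.449, 0.0122, 0.1935]
tcp_rot: [-179.9, -0.2, 167.0]
contact_force: [0.5, -0.5, -0.5]
grip_width: 0.0611
finger_force: 0.0
time: 23.62
ee_pos: [0.4514, 0.0121, 0.0841]
tcp_rot: [-180.0, -0.1, 166.9]
contact_force: [-0.9, 0.1, -0.8]
grip_width: 0.0601
finger_force: 0.0
t 23.62 tcp [0.4514 0.0121 0.0841] rot [-1.800e+02 -1.000e-01  1.669e+02] F [-0.9  0.1 -0.8] w 0.0601 f 0.0 tool shift mm [ 0.  -1.1 45.6]
```

```bash
python3 -m inch '[{"turn":[0,0,0],"travel":[0,0,0.02],"hand":0.65},{"turn":[0,0,0],"travel":[0,0,0.015],"hand":0.65},{"turn":[0,0,0],"travel":[0,0,0.007],"hand":0.65},{"turn":[0,0,0],"travel":[0,0,0.003],"hand":0.65},{"turn":[0,0,0],"travel":[0,0,0],"hand":0.65}]' 15
python3 -m inch '[{"turn":[0,0,0],"travel":[0,0,0],"hand":0.2},{"turn":[0,0,0],"travel":[0,0,0],"hand":0.2},{"turn":[0,0,0],"travel":[0,0,0],"hand":0.2},{"turn":[0,0,0],"travel":[0,0,0],"hand":0.2},{"turn":[0,0,0],"travel":[0,0,-0.01],"hand":0.2}]'
python3 -m inch '[{"turn":[0,0,0],"travel":[0,0,-0.03],"hand":0.2},{"turn":[0,0,0],"travel":[0,0,-0.04],"hand":0.2},{"turn":[0,0,0],"travel":[0,0,-0.04],"hand":0.2},{"turn":[0,0,0],"travel":[0,0,-0.03],"hand":0.2},{"turn":[0,0,0],"travel":[0,0,0],"hand":0.2}]'
python3 to.py .4898 -.272 .2
```

```text
time: 24.25
ee_pos: [0.4523, 0.0122, 0.0401]
tcp_rot: [180.0, 0.0, 166.9]
contact_force: [-0.0, 0.0, 0.6]
grip_width: 0.0603
finger_force: 0.0
time: 24.88
ee_pos: [0.4513, 0.0121, 0.0495]
tcp_rot: [-180.0, -0.1, 166.9]
contact_force: [0.5, 0.6, -0.9]
grip_width: 0.0293
finger_force: 14.9
time: 25.5
ee_pos: [0.4533, 0.0122, 0.1921]
tcp_rot: [179.9, 0.3, 166.9]
contact_force: [0.3, -0.5, -1.3]
grip_width: 0.0291
finger_force: 14.9
t 25.5 tcp [0.4533 0.0122 0.1921] rot [179.9   0.3 166.9] F [ 0.3 -0.5 -1.3] w 0.0291 f 14.9 tool shift mm [ -99.8 -268.6   -7.8]
```

```bash
python3 -m inch '[{"turn":[0,0,0],"travel":[-0.011,-0.03,0],"hand":0.2},{"turn":[0,0,0],"travel":[-0.015,-0.04,0],"hand":0.2},{"turn":[0,0,0],"travel":[-0.015,-0.04,0],"hand":0.2},{"turn":[0,0,0],"travel":[-0.015,-0.04,0],"hand":0.2},{"turn":[0,0,0],"travel":[-0.015,-0.04,0],"hand":0.2}]'
python3 -m inch '[{"turn":[0,0,0],"travel":[-0.014,-0.038,0],"hand":0.2},{"turn":[0,0,0],"travel":[-0.012,-0.03,0],"hand":0.2},{"turn":[0,0,0],"travel":[-0.004,-0.01,0],"hand":0.2},{"turn":[0,0,0],"travel":[0,0,0],"hand":0.2},{"turn":[0,0,0],"travel":[0,0,0],"hand":0.2}]'
python3 to.py .492 -.272 .12
```

```text
time: 26.12
ee_pos: [0.4773, -0.1899, 0.1884]
tcp_rot: [180.0, -0.2, 167.0]
contact_force: [0.9, 0.5, 0.6]
grip_width: 0.0295
finger_force: 14.9
time: 26.75
ee_pos: [0.4898, -0.2695, 0.1893]
tcp_rot: [179.9, -0.1, 167.1]
contact_force: [-0.1, 0.7, -0.3]
grip_width: 0.0295
finger_force: 14.9
t 26.75 tcp [ 0.4898 -0.2695  0.1893] rot [ 1.799e+02 -1.000e-01  1.671e+02] F [-0.1  0.7 -0.3] w 0.0295 f 14.9 tool shift mm [-2.8 -2.  69.3]
```

```bash
python3 -m inch '[{"turn":[0,0,0],"travel":[-0.002,-0.0015,0.02],"hand":0.2},{"turn":[0,0,0],"travel":[0,0,0.02],"hand":0.2},{"turn":[0,0,0],"travel":[0,0,0.014],"hand":0.2},{"turn":[0,0,0],"travel":[0,0,0.008],"hand":0.2},{"turn":[0,0,0],"travel":[0,0,0],"hand":0.2}]'
python3 -m inch '[{"turn":[0,0,0],"travel":[0,0,0.003],"hand":0.2},{"turn":[0,0,0],"travel":[0,0,0.002],"hand":0.2},{"turn":[0,0,0],"travel":[0,0,0],"hand":0.2},{"turn":[0,0,0],"travel":[0,0,0],"hand":0.2},{"turn":[0,0,0],"travel":[0,0,0],"hand":0.2}]'
```

```text
time: 27.38
ee_pos: [0.4918, -0.2732, 0.1275]
tcp_rot: [180.0, 0.0, 167.0]
contact_force: [-0.1, -0.0, -0.2]
grip_width: 0.0291
finger_force: 14.9
time: 28.0
ee_pos: [0.4917, -0.2738, 0.1229]
tcp_rot: [-180.0, 0.0, 167.0]
contact_force: [1.1, 0.4, 0.2]
grip_width: 0.0295
finger_force: 14.9
```

```bash
python3 -m inch '[{"turn":[0,0,0],"travel":[0,0,0.001],"hand":0.2},{"turn":[0,0,0],"travel":[0,0,0],"hand":0.2},{"turn":[0,0,0],"travel":[0,0,0],"hand":0.6},{"turn":[0,0,0],"travel":[0,0,0],"hand":0.7},{"turn":[0,0,0],"travel":[0,0,0],"hand":0.7}]'
python3 -m inch '[{"turn":[0,0,0],"travel":[0,0,-0.01],"hand":0.7},{"turn":[0,0,0],"travel":[0,0,-0.02],"hand":0.7},{"turn":[0,0,0],"travel":[0,0,-0.04],"hand":0.7},{"turn":[0,0,0],"travel":[0,0,-0.06],"hand":0.7},{"turn":[0,0,0],"travel":[0,0,-0.06],"hand":0.7}]'
python3 -m inch '[{"turn":[0,0,0],"travel":[0,0.04,-0.02],"hand":0.7},{"turn":[0,0,0],"travel":[0,0.04,0],"hand":0.7},{"turn":[0,0,0],"travel":[0,0.04,0],"hand":0.7},{"turn":[0,0,0],"travel":[0,0.04,0],"hand":0.7},{"turn":[0,0,0],"travel":[0,0,0],"hand":0.7}]'
python3 - <<'E'
from station import ctrl
import cv2,numpy as np
a=ctrl.get_image("scene")["image"][155:335,170:420];b=ctrl.get_image("side")["image"][130:320,205:375]
a=cv2.resize(a,None,fx=1.75,fy=1.75,interpolation=cv2.INTER_CUBIC);b=cv2.resize(b,None,fx=2,fy=2,interpolation=cv2.INTER_CUBIC)
c=np.zeros((380,a.shape[1]+b.shape[1],3),np.uint8);c[:a.shape[0],:a.shape[1]]=a;c[:b.shape[0],a.shape[1]:]=b;cv2.imwrite("pics/end.png",c)
E
```

```text
time: 28.62
ee_pos: [0.4908, -0.2736, 0.1214]
tcp_rot: [-180.0, -0.1, 166.9]
contact_force: [0.9, 0.2, 0.4]
grip_width: 0.055
finger_force: 0.0
time: 29.25
ee_pos: [0.491, -0.2735, 0.3141]
tcp_rot: [-180.0, 0.0, 166.9]
contact_force: [1.8, -0.2, -0.6]
grip_width: 0.0647
finger_force: 0.0
time: 29.88
ee_pos: [0.5282, -0.1134, 0.3323]
tcp_rot: [179.9, 0.0, 167.4]
contact_force: [0.3, -0.4, 0.2]
grip_width: 0.0648
finger_force: 0.0
```

View pics/end.png

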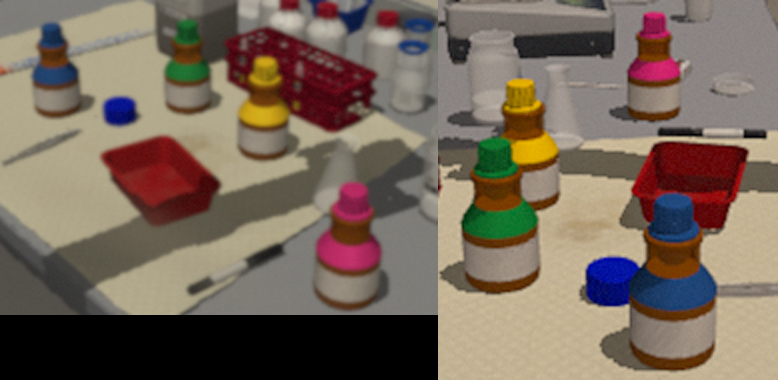

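Every stopper is upright with its flange on the lip in its matching bottle: scene knobs are at (51,35), (187,30), (265,67) and (354,198). The tray is empty, and the flask and bottles haven't moved. I'm handing in.

```bash
python3 -c "
from station import ctrl
print(ctrl.close_job())"
```

```text
the job is handed in; nothing more can be done
None
```

I handed the job in at about 30 s with all four stoppers in their matching bottles; the final camera check showed each upright with its flange on the lip (blue was already right), the tray empty, and the flask and bottles where they were.

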